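# Rake cork packing blocks level in an amplifier's packing tray

### The job

The cork blocks in one of the two plywood packing trays are heaped two high along one side. Take the toothed wooden rake and, with the rake and not the fingers, rake the upper blocks across onto the bare part of that tray, so that all its blocks lie in one even layer, one block deep, inside the tray. Then stand the rake upright on the bench, outside the tray, and let go.

Things in the scene. Friction and masses are not known exactly. Their poses are not given: they have to be found in the camera images.
- rake: Wooden hand rake, 140 mm tall, 0.16 kg, standing on its tines. Origin: foot centre at the tine tips; x across the head, y along it, z up. Two rows of steel tines at x = -14 and 14 mm, 0-34 mm high; head 38 (x) by 120 (y) mm, 34-50 mm high; square handle 24 x 24 mm, 50-140 mm high: grip at about 118. Not the like-shaped brush near by, which has a black bristle block for tines.
- tray: Fixed plywood tray, 180 (x) x 152 (y) x 34 mm high, walls and floor 8 mm. Origin: centre of underside; z up; x points to the heaped side, roughly away from the robot. Three loose cork blocks lie in a row along y at about x = 41..77 mm, tops 38 mm above the bench; two more on top of them, tops at 68 mm. The rest of the floor, to -x, is bare. Not the like tray, already full and level, near by.
- chunk_a: Upper cork block at the tray's -y end of the heap: rounded cork block 36 x 36 x 30 mm high, 15 g, loose, all cork blocks alike. Its origin is the block's centre (15 mm above its underside as it lies); z points up at the start. Starts lying on the lower row.
- chunk_b: Upper cork block at the tray's +y end of the heap: rounded cork block 36 x 36 x 30 mm high, 15 g, loose, all cork blocks alike. Its origin is the block's centre (15 mm above its underside as it lies); z points up at the start. Starts lying on the lower row.
Not all that is in view belongs to the job. What is shaped like the tray but yellow is not meant.

How it is judged (in metres and radians):
On the way, in this order (a step that is already met when the one before it is completed fails the run):
1. the rake is lifted clear of the bench by its handle (height (world z) of rake above 0.02 m and contact force between the fingers and rake above 1 N), for 0.2 s.
2. with the rake in hand, both upper blocks come to lie in the tray one block deep (x of chunk_a in the frame of tray between -0.082 and 0.082 m and y of chunk_a in the frame of tray between -0.068 and 0.068 m and z of each of chunk_a, chunk_b in the frame of tray below 0.028 m and x of chunk_b in the frame of tray between -0.082 and 0.082 m and y of chunk_b in the frame of tray between -0.068 and 0.068 m and height (world z) of rake above 0.005 m and contact force between the fingers and rake above 1 N), for 0.2 s.
At the end, for the whole second after the job is handed in: Both upper blocks lie inside the tray on its floor, on any face, one deep: centres under 28 mm above the bench. The rake, let go, stands on its tines on the bench within 10 degrees of upright, its foot over 100 mm from the tray's centre (x of chunk_a in the frame of tray between -0.082 and 0.082 m and y of chunk_a in the frame of tray between -0.068 and 0.068 m and z of each of chunk_a, chunk_b in the frame of tray below 0.028 m and x of chunk_b in the frame of tray between -0.082 and 0.082 m and y of chunk_b in the frame of tray between -0.068 and 0.068 m and height (world z) of rake below 0.005 m and angle between rake's own z axis and vertical below 0.175 rad and horizontal distance between rake and tray above 0.1 m); the robot touches nothing.
It fails at once if the fingers touch an upper cork block (contact force between the fingers and chunk_a above 0.5 N or contact force between the fingers and chunk_b above 0.5 N).
It also fails if it takes over 45 s, if anything falls off the work surface, if the arm or the gripper's body presses on something with over 40 N, if the wrist force passes 120 N, or if a joint passes its speed limit or range.

### The arm

A 6-joint arm with a two-finger parallel gripper is mounted at the origin on the work surface. World frame = base frame: x ahead of the robot, y to its left, z up, the work surface at z = 0. Lengths are in mm, angles in rad, forces in N, time in s.
With the tool pointing down it reaches from about 275 to 1000 mm from the base axis. Payload 8.4 kg.
Tool frame: the origin (TCP) lies at the very end of the fingers, on their centre line; the grasp point (between the pads) lies 19 mm behind it; z points along the fingers, y is the direction in which the jaws open and shut (so a half turn about z gives the same grasp; the last joint's range is limited). The gripper opens to 85 mm and grips with 20 to 120 N. Pads are 22 mm wide; open, the fingers measure 114 mm over their backs; the gripper's body (76 mm by 85 mm) begins 54 mm behind the grasp point. The pads swing forward as they close: fully open they stand 13 mm farther back than shut.
Start: joints at [-1.178, 0.353, 1.633, -0, 1.155, -0.002], TCP at [240.389, -576.924, 231.281] pointing down, gripper open.
Joint ranges: [-2.63, 2.63], [-0.92, 2.1], [0.06, 2.66], [-1.3, 4.44], [0, 2.69], [-3.02, 3.02]. Speed limits (rad/s): [2.22, 2.22, 2.79, 3.14, 3.14, 3.14].

### API

Orientations are given as [roll, pitch, yaw] about the fixed x, y, z axes, in that order (R = Rz(yaw) Ry(pitch) Rx(roll)).
In Python, from rig import r gives the robot as it stands.
- The arm moves only by the tool jog_arm, never from a script. Its argument "moves" is a list of rows, each an object with "grip": the gripper command: -1 is fully open, 1 is shut, values between are in proportion; "translation": the shift along the tool's x, y, z in m, a list of three; "twist": the turn, a rotation vector about the tool's x, y, z in rad, a list of three. In form: [{"grip": grip, "translation": [dx, dy, dz], "twist": [ax, ay, az]}, ...]. A call has 1 to 10 rows; each row shifts and turns the commanded pose from where the row before left it, along the tool's axes as they then stand; what a row does not reach is not made up. A row lasts 1/12 s, in which the tool goes at most 41.7 mm and 7.16 degrees, less where a joint would pass 70% of its speed; a pose out of reach is approached as far as the arm can. A call with a gripper value outside its range is refused whole. The fingers move at their own pace and stop on an object; "squeeze" is the grip in N (left out, the last holds). Time passes only in rows, so rows that do not move let the fingers close. It gives the time, the measured TCP pose, the force and the opening at its end, in the units of the state.
- r.sense(): the state, without advancing time (a new reading comes with each control period).
- r.grab_frame(name): name is "scene" or "side" or "wrist"; returns (picture, depth): 400x640x3 uint8, red, green, blue; 400x640 float32, mm along the optical axis (not along the pixel's ray), 0 where there is no reading.
- r.calibration(name): a dict with "fx", "fy", "cx", "cy" (pixels), "R" (3x3) and "t" (3): a world point X has camera coordinates R X + t. Camera axes: x right, y down, z forward; pixel columns grow to the right and rows downward; lengths in mm; the calibration is good to about 2 mm. The wrist camera is an equidistant fisheye: a pixel r from the principal point sees the ray r / f radians off the axis. A picture is of the moment at which its call begins: read the wrist's pose just before it. calibration takes no time and is no camera call; for the wrist camera it gives the pose at the moment of the call.
- r.sign_off(): hands the job in, once; it reports no verdict.
The state is a dict: "clock": time; "qpos": joint angles; "qvel": joint speeds; "joint_efforts": joint torques, N m; "eef_pos": TCP position; "tcp_rot": TCP orientation; "contact_force": force on the tool from outside, world axes, zero at the start; "wrist_torque": the same for the moment, N m; "opening": opening from 0.0 (shut) to 1.0 (fully open).
Only numpy, scipy, OpenCV 4.12 (cv2) and the standard library are available. Lean on these libraries where they do the work, as an engineer would, in place of code of your own. Each camera call takes 0.05 s, during which the arm holds its last target.

## Working session

There is one attempt and no reset: what is moved stays moved. The work goes in short steps, Python scripts to look and compute and a tool call to move; the robot and the scene stay as the last step left them, time stands still between calls to the robot, and variables do not carry over. Pictures are saved under pics/ and viewed, and the job is handed in when it is done.

Besides the shell and the picture viewer there is one more tool, called as name(argument=value, ...) on one line, values as JSON. jog_arm: Moves the arm, as the interface text tells. Its arguments: {"type":"object","properties":{"moves":{"type":"array"},"squeeze":{"type":"number"}},"required":["moves"]}

```bash
mkdir -p pics; ls
python3 - <<'E'
from rig import r
import cv2,numpy as np
s=r.sense(); print({k:np.round(v,3).tolist() for k,v in s.items()})
for n in ["scene","side"]:
    p,d=r.grab_frame(n); cv2.imwrite(f"pics/{n}0.png",p[:,:,::-1]); np.save(f"pics/{n}0.npy",d)
    c=r.calibration(n); print(n,{k:np.round(v,3).tolist() for k,v in c.items()}, (d>0).mean())
E
```

```text
pics
{'clock': 0.0, 'qpos': [-1.178, 0.354, 1.634, -0.0, 1.155, -0.002], 'qvel': [-0.001, -0.001, 0.001, -0.003, -0.0, 0.001], 'joint_efforts': [-0.001, -60.526, -34.207, -0.0, 0.009, -0.0], 'eef_pos': [240.176, -576.473, 230.541], 'tcp_rot': [-3.14, 0.0, 0.395], 'contact_force': [-0.408, -0.183, -0.344], 'wrist_torque': [-0.026, -0.028, 0.003], 'opening': 0.999}
scene {'fx': 455.531, 'fy': 455.531, 'cx': 317.018, 'cy': 199.584, 'R': [[0.69, 0.723, 0.014], [0.54, -0.503, -0.675], [-0.481, 0.473, -0.738]], 't': [-352.718, -171.806, 1658.868]} 0.99483984375
side {'fx': 391.894, 'fy': 391.894, 'cx': 316.794, 'cy': 192.298, 'R': [[-0.919, -0.394, -0.011], [-0.22, 0.534, -0.817], [0.328, -0.748, -0.577]], 't': [435.748, 107.732, 892.719]} 0.99587890625
```

View pics/scene0.png

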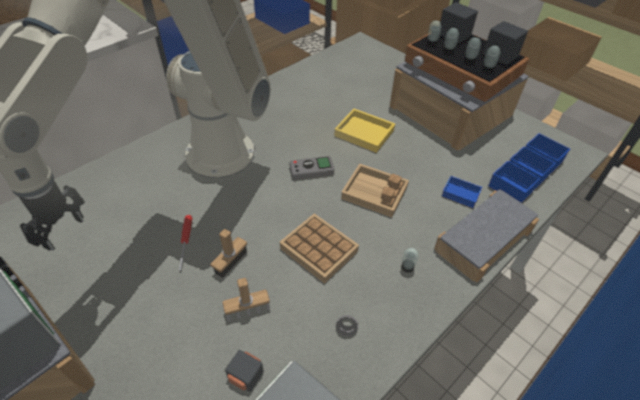

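View pics/side0.png

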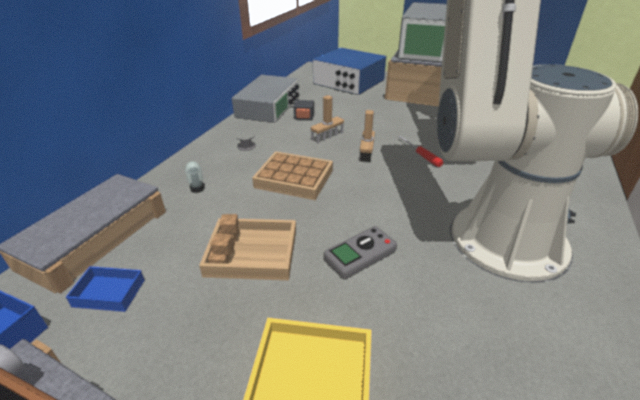

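The scene view shows the rake at about (246,300) and the brush with its black block at (229,252). The heaped tray is at (375,190) and the full one at (319,246). In the side view the rake is at (327,118) and the heaped tray at (250,248). Next I measure from depth.

```bash
cat > h.py <<'E'
import numpy as np,cv2
from rig import r
def cloud(n,d):
    c=r.calibration(n); v,u=np.mgrid[0:400,0:640]
    P=np.stack([(u-c['cx'])/c['fx']*d,(v-c['cy'])/c['fy']*d,d],-1)
    return (P-np.array(c['t']))@np.array(c['R'])
def proj(n,X):
    c=r.calibration(n); q=np.array(c['R'])@np.array(X)+c['t']
    return q[0]/q[2]*c['fx']+c['cx'],q[1]/q[2]*c['fy']+c['cy']
E
python3 - <<'E'
from h import *
for n,boxes in [("scene",{"rake":(215,270,280,325),"tray":(335,160,415,220)}),("side",{"rake":(300,90,350,145),"tray":(195,205,305,285)})]:
    d=np.load(f"pics/{n}0.npy"); W=cloud(n,d)
    img=cv2.imread(f"pics/{n}0.png")
    for k,(a,b,c,e) in boxes.items():
        w=W[b:e,a:c].reshape(-1,3)
        bench=np.median(w[np.abs(w[:,2])<12][:,2]); print(n,k,"bench z",bench)
        if k=="rake":
            for lo,hi in [(25,60),(44,56),(80,135),(130,150)]:
                m=w[(w[:,2]>lo)&(w[:,2]<hi)]
                if len(m)>5:
                    rr=cv2.minAreaRect(m[:,:2].astype(np.float32)); print(lo,hi,len(m),m.mean(0).round(1),np.round(rr[0],1),np.round(rr[1],1),round(rr[2],1))
        else:
            for lo,hi in [(14,80),(29,80),(60,80)]:
                m=w[(w[:,2]>lo)&(w[:,2]<hi)]
                rr=cv2.minAreaRect(m[:,:2].astype(np.float32)); print(lo,hi,len(m),m.mean(0).round(1),np.round(rr[0],1),np.round(rr[1],1),round(rr[2],1))
        crop=img[b:e,a:c]; cv2.imwrite(f"pics/{n}_{k}.png",cv2.resize(crop,None,fx=6,fy=6,interpolation=cv2.INTER_CUBIC)[:600,:800])
E
```

```text
scene rake bench z -0.0019187915291535422
25 60 644 [ 573.9 -320.8   47.9] [ 524.4 -293.7] [119.7 152.2] 63.7
44 56 524 [ 575.  -320.5   49.8] [ 528.7 -296.9] [119.6 139.8] 64.8
80 135 117 [ 582.5 -322.8  108. ] [ 576.8 -319.8] [24.1 19.8] 63.9
130 150 91 [ 575.4 -319.   138.6] [ 574.2 -318.3] [23.6 24.2] 63.7
scene tray bench z 0.2172442736439615
14 80 1211 [540.2 255.8  36.7] [517.6 260.9] [181.1 161. ] 19.9
29 80 818 [548.  261.2  43.6] [517.4 261.3] [181.  159.3] 20.0
60 80 199 [569.5 273.5  66.3] [567.7 276.7] [ 36.2 105.3] 20.5
side rake bench z 1.6354746434774103
25 60 533 [ 616.3 -346.6   46.3] [ 649.5 -364.2] [121.7 236. ] 56.7
44 56 294 [ 606.4 -339.3   50.8] [ 649.8 -365.4] [120.1 234.1] 56.7
80 135 148 [ 569.8 -307.8  108.3] [ 570.2 -307.4] [26.5 20. ] 16.2
130 150 48 [ 570.8 -310.6  137.6] [ 572.6 -313.9] [22.7 24.4] 57.5
side tray bench z 2.2042706478308998
14 80 2855 [523.6 284.1  37.7] [517.5 263.2] [180.4 156.5] 20.0
29 80 1988 [531.4 285.4  44.7] [517.6 263.1] [180.3 156.2] 20.1
60 80 480 [562.9 285.7  67.6] [565.9 280.7] [ 37.6 104.2] 19.6
```

Run:
```python
from h import *
for n in ["scene","side"]:
    d=np.load(f"pics/{n}0.npy"); W=cloud(n,d); w=W.reshape(-1,3)
    near=w[np.hypot(w[:,0]-573,w[:,1]+316)<68]
    for lo,hi in [(44,56),(60,150),(136,146)]:
        m=near[(near[:,2]>lo)&(near[:,2]<hi)]
        rr=cv2.minAreaRect(m[:,:2].astype(np.float32)); print(n,lo,hi,len(m),m.mean(0).round(1),np.round(rr[0],1),np.round(rr[1],1),round(rr[2],1), np.percentile(m[:,2],[2,98]).round(1))
    c,s=np.cos(np.radians(20)),np.sin(np.radians(20))
    q=(w[:,:2]-[517.5,262])@np.array([[c,-s],[s,c]])
    t=np.c_[q,w[:,2]]; t=t[(abs(t[:,0])<95)&(abs(t[:,1])<82)]
    top=t[t[:,2]>55]
    for sg in (-1,1):
        m=top[top[:,1]*sg>0]; print(n,'upper',sg,len(m),np.percentile(m,[1,99],axis=0).round(1).tolist())
    m=t[(t[:,2]>35.5)&(t[:,2]<42)]; print('lower tops',len(m),np.percentile(m,[1,99],axis=0).round(1).tolist())
    m=t[(t[:,2]>28)&(t[:,2]<37)]; print('walls',np.percentile(m,[.5,99.5],axis=0).round(1).tolist())
```

```text
scene 44 56 522 [ 575.5 -320.5   49.8] [ 573.6 -318.1] [119.6  40.4] 65.0 [44.5 54.8]
scene 60 150 234 [ 579.8 -321.4  113.1] [ 574.4 -318.6] [24.  25.1] 64.6 [ 63.4 142.3]
scene 136 146 76 [ 574.3 -318.6  139.6] [ 573.5 -318.4] [23.1 24.3] 68.0 [136.5 143.9]
scene upper -1 118 [[35.6, -56.0, 55.8], [70.6, -17.3, 71.7]]
scene upper 1 109 [[34.9, 8.8, 55.6], [69.7, 48.9, 71.7]]
lower tops 129 [[-87.6, -78.2, 35.5], [89.9, 71.2, 41.8]]
walls [[-90.1, -79.2, 28.1], [90.0, 77.8, 36.9]]
side 44 56 208 [ 570.2 -306.7   50.3] [ 571.7 -314. ] [118.6  42.1] 65.6 [44.6 55.4]
side 60 150 232 [ 569.8 -308.3  104.1] [ 571.6 -312.1] [24.4 27.7] 74.2 [ 61.9 141.7]
side 136 146 31 [ 571.4 -311.9  140.1] [ 572.9 -313. ] [23.2 22.7] 73.3 [136.5 143.3]
side upper -1 255 [[34.5, -49.9, 55.6], [69.6, -14.2, 71.1]]
side upper 1 298 [[33.6, 16.3, 55.5], [69.7, 50.8, 71.2]]
lower tops 437 [[-89.2, -73.8, 35.5], [89.8, 78.5, 41.3]]
walls [[-89.6, -75.7, 28.1], [90.3, 78.7, 36.9]]
```

View pics/scene_rake.png

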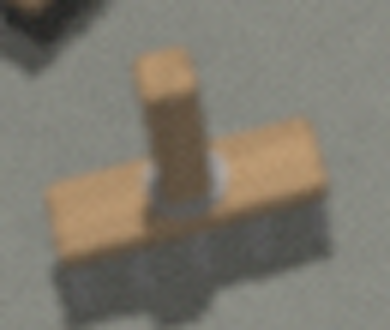

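View pics/side_tray.png

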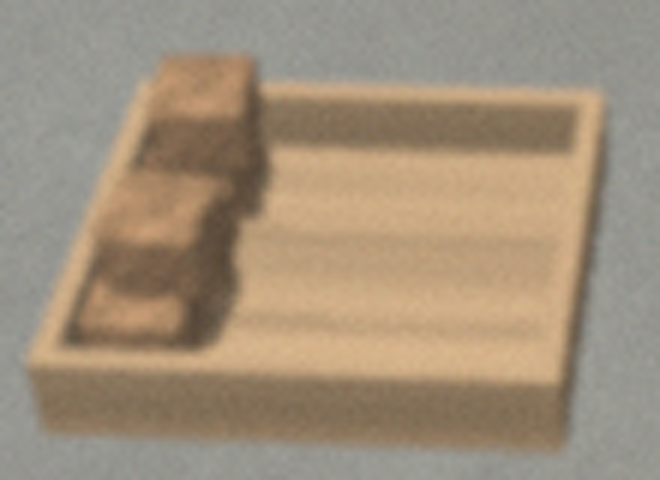

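jog_arm(moves=[{"grip": -1,"translation": [0,0,0],"twist": [0,0,-0.1056]},{"grip": -1,"translation": [0,0,0],"twist": [0,0,-0.1056]},{"grip": -1,"translation": [0,0,0],"twist": [0,0,-0.1056]},{"grip": -1,"translation": [0,0,0],"twist": [0,0,-0.1056]},{"grip": -1,"translation": [0,0,0],"twist": [0,0,-0.1056]},{"grip": -1,"translation": [0,0,0],"twist": [0,0,-0.1056]},{"grip": -1,"translation": [0,0,0],"twist": [0,0,-0.1056]}], squeeze=60)

```text
clock: 0.68
eef_pos: [240.3, -576.7, 230.8]
tcp_rot: [-3.141, -0.001, 1.139]
contact_force: [-0.2, 0.3, -0.3]
opening: 1.001
```

jog_arm(moves=[{"grip": -1,"translation": [0.029,0.0147,0],"twist": [0,0,0]},{"grip": -1,"translation": [0.029,0.0147,0],"twist": [0,0,0]},{"grip": -1,"translation": [0.029,0.0147,0],"twist": [0,0,0]},{"grip": -1,"translation": [0.029,0.0147,0],"twist": [0,0,0]},{"grip": -1,"translation": [0.029,0.0147,0],"twist": [0,0,0]},{"grip": -1,"translation": [0.029,0.0147,0],"twist": [0,0,0]},{"grip": -1,"translation": [0.029,0.0147,0],"twist": [0,0,0]},{"grip": -1,"translation": [0.029,0.0147,0],"twist": [0,0,0]},{"grip": -1,"translation": [0.029,0.0147,0],"twist": [0,0,0]},{"grip": -1,"translation": [0.029,0.0147,0],"twist": [0,0,0]}])

```text
clock: 1.52
eef_pos: [497.2, -375.0, 231.0]
tcp_rot: [-3.141, -0.0, 1.134]
contact_force: [1.3, -1.0, -0.6]
opening: 1.0
```

jog_arm(moves=[{"grip": -1,"translation": [0.029,0.0147,0],"twist": [0,0,0]},{"grip": -1,"translation": [0.029,0.0147,0],"twist": [0,0,0]},{"grip": -1,"translation": [0.029,0.0147,0],"twist": [0,0,0]},{"grip": -1,"translation": [0,0,0],"twist": [0,0,0]},{"grip": -1,"translation": [0,0,0],"twist": [0,0,0]}])

```text
clock: 1.93
eef_pos: [573.9, -314.8, 230.6]
tcp_rot: [-3.141, -0.0, 1.137]
contact_force: [-0.3, -0.4, 0.0]
opening: 0.995
```

Run:
```python
from h import *
s=r.sense(); print(s['eef_pos'],s['tcp_rot'],s['contact_force'])
c=r.calibration("wrist"); print({k:np.round(v,3).tolist() for k,v in c.items()})
p,d=r.grab_frame("wrist"); cv2.imwrite("pics/w1.png",p[:,:,::-1]); np.save("pics/w1.npy",d)
```

```text
[ 573.86413242 -314.81028112  230.64525789] [-3.14067965e+00 -4.20459886e-05  1.13674365e+00] [-0.29293502 -0.42628908  0.00163551]
{'fx': 309.707, 'fy': 309.707, 'cx': 319.516, 'cy': 198.248, 'R': [[0.908, -0.42, -0.001], [-0.405, -0.875, 0.264], [-0.112, -0.24, -0.964]], 't': [-652.624, -77.771, 365.975]}
```

View pics/w1.png

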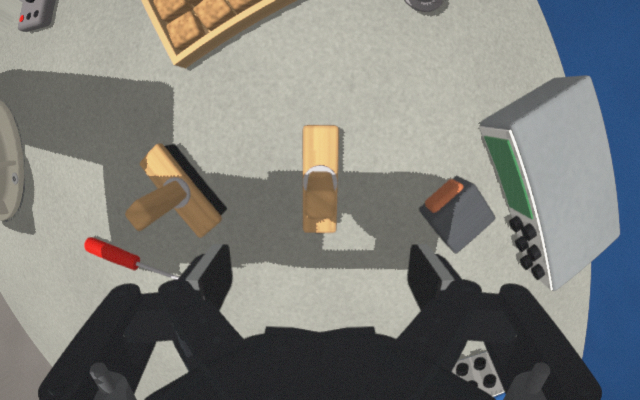

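The wrist view shows the rake's handle top around (320,190) and its head running straight up the picture (columns 303–340), aligned with the jaws and centred between the fingers. I will measure it by depth.

```bash
cat >> h.py <<'E'
def wcloud(d,c):
    v,u=np.mgrid[0:400,0:640]; x=(u-c['cx'])/c['fx'];y=(v-c['cy'])/c['fy']
    th=np.hypot(x,y); k=np.where(th>1e-6,np.tan(th)/np.maximum(th,1e-6),1)
    P=np.stack([x*k*d,y*k*d,d],-1)
    return (P-np.array(c['t']))@np.array(c['R'])
E
python3 - <<'E'
from h import *
c=r.calibration("wrist"); d=np.load("pics/w1.npy"); W=wcloud(d,c)
w=W[110:250,290:355].reshape(-1,3)
for lo,hi in [(-9,9),(42,58),(60,150),(134,146)]:
    m=w[(w[:,2]>lo)&(w[:,2]<hi)]
    rr=cv2.minAreaRect(m[:,:2].astype(np.float32)); print(lo,hi,len(m),m.mean(0).round(1),np.round(rr[0],1),np.round(rr[1],1),round(rr[2],1))
E
```

```text
-9 9 5335 [ 5.707e+02 -3.311e+02 -1.000e-01] [ 568.5 -331.6] [179.7  85.1] 65.2
42 58 2437 [ 577.2 -306.6   50.1] [ 572.1 -318.1] [118.6  37.3] 64.5
60 150 1288 [ 573.5 -314.1  126.5] [ 571.6 -318.1] [24.8 24.4] 64.7
134 146 867 [ 572.1 -317.1  139.1] [ 571.7 -318.4] [24.3 23.9] 64.6
```

jog_arm(moves=[{"grip": -1,"translation": [-0.004,-0.0005,0],"twist": [0,0,0.009]},{"grip": -1,"translation": [0,0,0.0165],"twist": [0,0,0]},{"grip": -1,"translation": [0,0,0.0165],"twist": [0,0,0]},{"grip": -1,"translation": [0,0,0.0165],"twist": [0,0,0]},{"grip": -1,"translation": [0,0,0.0165],"twist": [0,0,0]},{"grip": -1,"translation": [0,0,0.0165],"twist": [0,0,0]},{"grip": -1,"translation": [0,0,0.0165],"twist": [0,0,0]},{"grip": -1,"translation": [0,0,0.0165],"twist": [0,0,0]},{"grip": -1,"translation": [0,0,0.0165],"twist": [0,0,0]},{"grip": -1,"translation": [0,0,0],"twist": [0,0,0]}])

```text
clock: 2.82
eef_pos: [567.8, -319.8, 96.1]
tcp_rot: [-3.136, -0.0, 1.123]
contact_force: [-1.1, 0.2, -0.1]
opening: 1.002
```

jog_arm(moves=[{"grip": 1,"translation": [0,0,0],"twist": [0,0,0]},{"grip": 1,"translation": [0,0,0],"twist": [0,0,0]},{"grip": 1,"translation": [0,0,0],"twist": [0,0,0]},{"grip": 1,"translation": [0,0,0],"twist": [0,0,0]},{"grip": 1,"translation": [0,0,0],"twist": [0,0,0]},{"grip": 1,"translation": [0,0,0],"twist": [0,0,0]},{"grip": 1,"translation": [0,0,0],"twist": [0,0,0]},{"grip": 1,"translation": [0,0,0],"twist": [0,0,0]}], squeeze=60)

```text
clock: 3.48
eef_pos: [571.5, -320.0, 100.3]
tcp_rot: [3.14, 0.0, 1.125]
contact_force: [-0.3, 0.0, 6.2]
opening: 0.271
```

jog_arm(moves=[{"grip": 1,"translation": [0,0,-0.005],"twist": [0,0,0]},{"grip": 1,"translation": [0,0,-0.01],"twist": [0,0,0]},{"grip": 1,"translation": [0,0,-0.015],"twist": [0,0,0]},{"grip": 1,"translation": [0,0,-0.015],"twist": [0,0,0]},{"grip": 1,"translation": [0,0,-0.015],"twist": [0,0,0]},{"grip": 1,"translation": [0,0,-0.015],"twist": [0,0,0]},{"grip": 1,"translation": [0,0,-0.015],"twist": [0,0,0]},{"grip": 1,"translation": [0,0,-0.015],"twist": [0,0,0]},{"grip": 1,"translation": [0,0,-0.01],"twist": [0,0,0]},{"grip": 1,"translation": [0,0,-0.005],"twist": [0,0,0]}])

```text
clock: 4.32
eef_pos: [571.4, -319.8, 221.4]
tcp_rot: [3.139, 0.0, 1.125]
contact_force: [0.1, -1.5, -2.0]
opening: 0.269
```

Run:
```python
from h import *
s=r.sense(); print(s['eef_pos'],s['tcp_rot'],s['contact_force'],s['opening'])
p,d=r.grab_frame("scene"); cv2.imwrite("pics/s2.png",cv2.resize(p[180:340,140:400,::-1],None,fx=3,fy=3)); np.save("pics/s2.npy",d)
w=cloud("scene",d).reshape(-1,3); w=w[np.hypot(w[:,0]-571.5,w[:,1]+319)<70]
zt=220
R=s['eef_pos']
for lo,hi in [(R[2]-60,R[2]-40)]:
    m=w[(w[:,2]>lo)&(w[:,2]<hi)]; rr=cv2.minAreaRect(m[:,:2].astype(np.float32)); print(len(m),np.round(rr[0],1),np.round(rr[1],1),round(rr[2],1),np.median(m[:,2]))
    # plane of head top
    A=np.c_[m[:,:2]-m[:,:2].mean(0),np.ones(len(m))]; g=m[:,2]
    for _ in range(5):
        k=np.linalg.lstsq(A,g,rcond=None)[0]; res=g-A@k; keep=abs(res)<4; A,g=A[keep],g[keep]
    print(k,len(g))
```

```text
[ 571.43836516 -319.82017476  221.35402515] [3.13937491e+00 1.50404424e-04 1.12505222e+00] [ 0.13386151 -1.46846738 -1.99505135] 0.26926541368675594
651 [ 574.1 -318.3] [119.9  39.2] 64.7 170.66991535287463
[-2.17681333e-02  3.36560271e-03  1.70661230e+02] 524
```

View pics/s2.png

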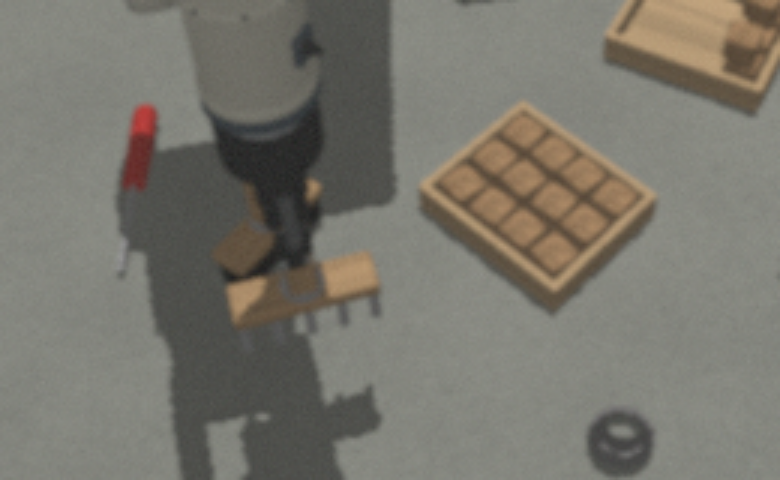

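jog_arm(moves=[{"grip": 1,"translation": [0.01,-0.004,0],"twist": [0,0,0]},{"grip": 1,"translation": [0.02,-0.008,0],"twist": [0,0,0]},{"grip": 1,"translation": [0.03,-0.012,0],"twist": [0,0,0]},{"grip": 1,"translation": [0.03,-0.012,0],"twist": [0,0,0]},{"grip": 1,"translation": [0.03,-0.012,0],"twist": [0,0,0]},{"grip": 1,"translation": [0.03,-0.012,0],"twist": [0,0,0]},{"grip": 1,"translation": [0.03,-0.012,0],"twist": [0,0,0]},{"grip": 1,"translation": [0.03,-0.012,0],"twist": [0,0,0]},{"grip": 1,"translation": [0.02,-0.008,0],"twist": [0,0,0]},{"grip": 1,"translation": [0.01,-0.004,0],"twist": [0,0,0]}])

```text
clock: 5.2
eef_pos: [586.8, -58.1, 218.1]
tcp_rot: [-3.139, -0.0, 1.127]
contact_force: [0.1, 0.0, -2.1]
opening: 0.274
```

jog_arm(moves=[{"grip": 1,"translation": [0,0,0],"twist": [0,0,-0.05]},{"grip": 1,"translation": [0,0,0],"twist": [0,0,-0.1]},{"grip": 1,"translation": [0,0,0],"twist": [0,0,-0.1]},{"grip": 1,"translation": [0,0,0],"twist": [0,0,-0.1]},{"grip": 1,"translation": [0,0,0],"twist": [0,0,-0.1]},{"grip": 1,"translation": [0,0,0],"twist": [0,0,-0.1]},{"grip": 1,"translation": [0,0,0],"twist": [0,0,-0.1]},{"grip": 1,"translation": [0,0,0],"twist": [0,0,-0.1]},{"grip": 1,"translation": [0,0,0],"twist": [0,0,-0.045]},{"grip": 1,"translation": [0,0,0],"twist": [0,0,0]}])

```text
clock: 6.03
eef_pos: [587.1, -61.7, 218.4]
tcp_rot: [-3.14, -0.001, 1.922]
contact_force: [0.4, 0.2, -1.5]
opening: 0.274
```

jog_arm(moves=[{"grip": 1,"translation": [0.011,0.005,0],"twist": [0,0,0]},{"grip": 1,"translation": [0.022,0.01,0],"twist": [0,0,0]},{"grip": 1,"translation": [0.0273,0.0125,0],"twist": [0,0,0]},{"grip": 1,"translation": [0.0273,0.0125,0],"twist": [0,0,0]},{"grip": 1,"translation": [0.0273,0.0125,0],"twist": [0,0,0]},{"grip": 1,"translation": [0.0273,0.0125,0],"twist": [0,0,0]},{"grip": 1,"translation": [0.0273,0.0125,0],"twist": [0,0,0]},{"grip": 1,"translation": [0.0273,0.0125,0],"twist": [0,0,0]},{"grip": 1,"translation": [0.0273,0.0125,0],"twist": [0,0,0]},{"grip": 1,"translation": [0.0273,0.0125,0],"twist": [0,0,0]}])

```text
clock: 6.87
eef_pos: [609.2, 216.0, 218.9]
tcp_rot: [-3.141, -0.0, 1.918]
contact_force: [0.5, 0.2, -1.7]
opening: 0.274
```

jog_arm(moves=[{"grip": 1,"translation": [0.0273,0.0125,0],"twist": [0,0,0]},{"grip": 1,"translation": [0.0273,0.0125,0],"twist": [0,0,0]},{"grip": 1,"translation": [0.0137,0.0062,0],"twist": [0,0,0]},{"grip": 1,"translation": [0.0082,0.0037,0],"twist": [0,0,0]},{"grip": 1,"translation": [0,0,0],"twist": [0,0,0]},{"grip": 1,"translation": [0,0,0],"twist": [0,0,0]}])

```text
clock: 7.37
eef_pos: [616.1, 297.2, 218.9]
tcp_rot: [-3.141, 0.001, 1.92]
contact_force: [0.2, 1.1, -1.8]
opening: 0.271
```

```bash
cat > look.py <<'E'
from h import *
import sys
t=sys.argv[1]
s=r.sense(); e=s['eef_pos']; c_,s_=np.cos(np.radians(20)),np.sin(np.radians(20))
L=np.array([[c_,-s_],[s_,c_]])
print(s['clock'],np.round(e,1),np.round(s['tcp_rot'],3),'tray-local',np.round((e[:2]-[517.5,262])@L,1),'foot z',round(e[2]-100.7,1),np.round(s['contact_force'],1),round(s['opening'],3))
ims=[]
for n,(a,b,f) in {"scene":((310,410,0),(110,230,0),4),"side":((170,330,0),(140,300,0),3)}.items():
    p,d=r.grab_frame(n); np.save(f"pics/{t}_{n}.npy",d)
    cr=p[b[0]:b[1],a[0]:a[1],::-1]; ims.append(cv2.resize(cr,(400,480) if n=="scene" else (400,400),interpolation=cv2.INTER_CUBIC))
h=np.zeros((480,800,3),np.uint8)
for i,m in enumerate(ims): h[:m.shape[0],400*i:400*i+400]=m
cv2.imwrite(f"pics/{t}.png",h)
E
python3 look.py a1
```

```text
7.3667 [616.1 297.2 218.9] [-3.141e+00  1.000e-03  1.920e+00] tray-local [104.6  -0.6] foot z 118.2 [ 0.2  1.1 -1.8] 0.271
```

View pics/a1.png

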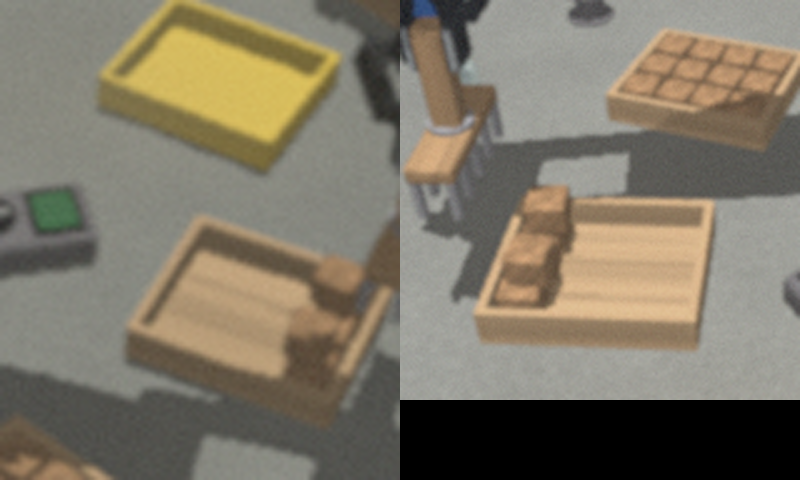

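The rake's held upright beyond the tray's heaped side (side view (450,130)), with the head parallel to the row. Next I lower it behind the upper blocks and pull toward tray -x.

jog_arm(moves=[{"grip": 1,"translation": [0,0,0.006],"twist": [0,0,0]},{"grip": 1,"translation": [0,0,0.012],"twist": [0,0,0]},{"grip": 1,"translation": [0,0,0.012],"twist": [0,0,0]},{"grip": 1,"translation": [0,0,0.012],"twist": [0,0,0]},{"grip": 1,"translation": [0,0,0.012],"twist": [0,0,0]},{"grip": 1,"translation": [0,0,0.012],"twist": [0,0,0]},{"grip": 1,"translation": [0,0,0.006],"twist": [0,0,0]},{"grip": 1,"translation": [0,-0.005,0],"twist": [0,0,0]},{"grip": 1,"translation": [0,-0.005,0],"twist": [0,0,0]},{"grip": 1,"translation": [0,-0.005,0],"twist": [0,0,0]}])

```text
clock: 8.3
eef_pos: [602.0, 292.6, 147.7]
tcp_rot: [3.141, -0.0, 1.92]
contact_force: [0.3, -0.1, -0.9]
opening: 0.27
```

```bash
python3 look.py a2
```

```text
8.3 [602.  292.6 147.7] [ 3.141 -0.     1.92 ] tray-local [89.9 -0.1] foot z 47.0 [ 0.3 -0.1 -0.9] 0.27
```

View pics/a2.png

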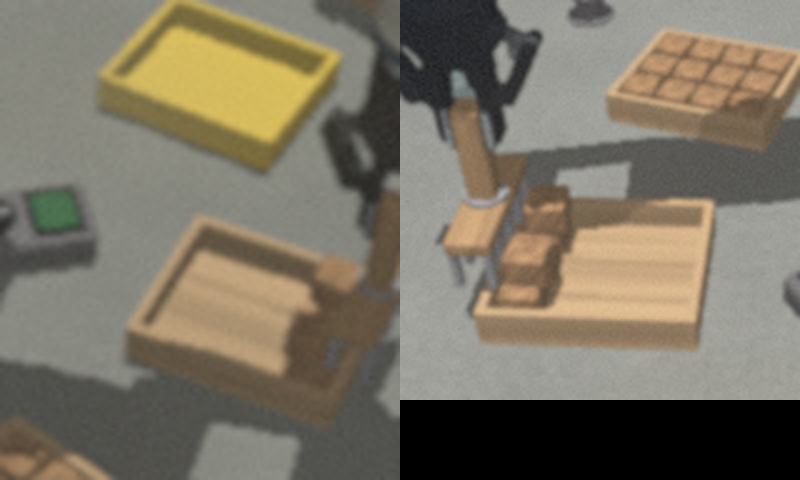

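The leading tines are right behind both upper blocks (side view (515,230)). Pulling now.

jog_arm(moves=[{"grip": 1,"translation": [0,-0.005,0],"twist": [0,0,0]},{"grip": 1,"translation": [0,-0.005,0],"twist": [0,0,0]},{"grip": 1,"translation": [0,-0.005,0],"twist": [0,0,0]},{"grip": 1,"translation": [0,-0.005,0],"twist": [0,0,0]},{"grip": 1,"translation": [0,-0.005,0],"twist": [0,0,0]},{"grip": 1,"translation": [0,-0.005,0],"twist": [0,0,0]},{"grip": 1,"translation": [0,-0.005,0],"twist": [0,0,0]},{"grip": 1,"translation": [0,-0.005,0],"twist": [0,0,0]},{"grip": 1,"translation": [0,-0.005,0],"twist": [0,0,0]}])

```text
clock: 9.15
eef_pos: [559.5, 277.0, 147.3]
tcp_rot: [-3.141, 0.0, 1.92]
contact_force: [0.4, -0.8, -1.8]
opening: 0.275
```

```bash
python3 look.py a3
```

```text
9.15 [559.5 277.  147.3] [-3.141  0.     1.92 ] tray-local [44.6 -0.2] foot z 46.6 [ 0.4 -0.8 -1.8] 0.275
```

View pics/a3.png

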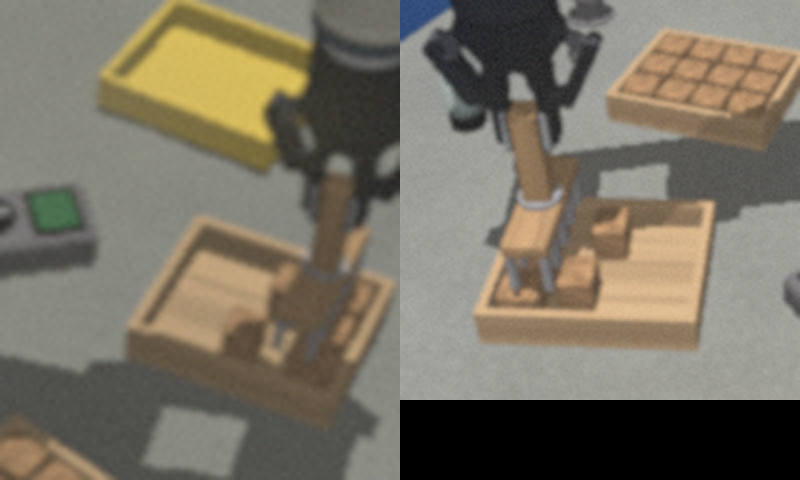

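In the side view one block lies on the floor at (612,230). The other, at (575,280), may be leaning on the lower row. I pull a little further, then lift and check.

jog_arm(moves=[{"grip": 1,"translation": [0,-0.005,0],"twist": [0,0,0]},{"grip": 1,"translation": [0,-0.005,0],"twist": [0,0,0]},{"grip": 1,"translation": [0,-0.005,0],"twist": [0,0,0]},{"grip": 1,"translation": [0,-0.005,0],"twist": [0,0,0]},{"grip": 1,"translation": [0,-0.005,0],"twist": [0,0,0]}])

```text
clock: 9.67
eef_pos: [536.0, 268.5, 147.2]
tcp_rot: [-3.141, 0.0, 1.92]
contact_force: [0.2, 0.2, -1.2]
opening: 0.276
```

```bash
python3 look.py a4
cat > hts.py <<'E'
from h import *
import sys
t=sys.argv[1]; c_,s_=np.cos(np.radians(20)),np.sin(np.radians(20)); L=np.array([[c_,-s_],[s_,c_]])
for n in ["side","scene"]:
    w=cloud(n,np.load(f"pics/{t}_{n}.npy")).reshape(-1,3); q=np.c_[(w[:,:2]-[517.5,262])@L,w[:,2]]
    print(n,"max height (98%) in 12mm cells, rows x from 78 down, cols y -66..66")
    for x in range(78,-80,-12):
        o=[]
        for y in range(-66,67,12):
            m=q[(abs(q[:,0]-x)<6)&(abs(q[:,1]-y)<6)&(q[:,2]<200)]; o.append("%4d"%np.median(m[:,2]) if len(m)>2 else "   .")
        print("%4d"%x,*o)
E
python3 hts.py a4
```

```text
9.6667 [536.  268.5 147.2] [-3.141  0.     1.92 ] tray-local [19.6 -0.2] foot z 46.5 [ 0.2  0.2 -1.2] 0.276
side max height (98%) in 12mm cells, rows x from 78 down, cols y -66..66
  78   34   32   35   33   33   35   30   33   35   36   33   35
  66   34   39   39   39   37   39   39   38   38   39   38   33
  54    .    .    .    .    .    .  194   39   39   39   38   33
  42    .    .    .    .    .   17  170   26    9   23   35   34
  30    .    .    .    .    .  191  183  136   97   46   73   80
  18    .   98   98    9    .  187  188  142   97   45   42   89
   6   35   69   89   95   44   97  140  123   64   45   69   80
  -6   33   45   45   45   28   10  172   10    9   14    .   34
 -18   19    9   21   18   20    8    9    9    8    9    .   35
 -30   20    9    9    9    9    9    9    9    9    9    .   34
 -42   22    9    9    9    9    9    9    9    8    9    .   34
 -54   21    8    9    9    9    9    9    9    9    9    .   34
 -66   22    9    8    9    9    8    9    9    9    8    .   35
 -78   25    9   22    9   10    9   10    9   10   10   35   34
scene max
[... 274 characters left out ...]
   52   72  127  164   87   85   47   37   61   31
  30   31   86   94   58   98  131  104   14   59   93   51   16
  18    9   90   40   42   96  144  184    .    .    .    .    .
   6   33   54   92   91  157  157  182    5    .    .    .    .
  -6   29   31   43   42  191  176    .    .    .    .    .    .
 -18    .   36   25   39  196  191  199    .    .    .    .   26
 -30   31    .    8    7    6   11    6    7    7    5    7   19
 -42   34    .    5    7    6    7    8    6    7    7    7   17
 -54   32    .    7    7    6    6    6    7    6    7    6   15
 -66    .    .    7    6    7    6    7    7    6    7    7   17
 -78   30   31   11    9    9    9   16   10   11    9    9   17
```

View pics/a4.png

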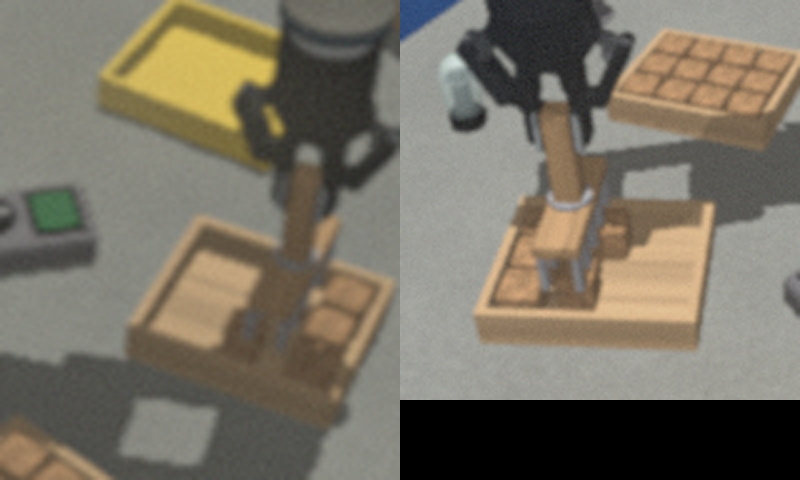

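jog_arm(moves=[{"grip": 1,"translation": [0,0,-0.006],"twist": [0,0,0]},{"grip": 1,"translation": [0,0,-0.012],"twist": [0,0,0]},{"grip": 1,"translation": [0,0,-0.015],"twist": [0,0,0]},{"grip": 1,"translation": [0,0,-0.015],"twist": [0,0,0]},{"grip": 1,"translation": [0,0,-0.015],"twist": [0,0,0]},{"grip": 1,"translation": [0,0,-0.008],"twist": [0,0,0]},{"grip": 1,"translation": [0,0,0],"twist": [0,0,0]}])

```text
clock: 10.35
eef_pos: [538.0, 269.4, 221.2]
tcp_rot: [3.137, -0.0, 1.92]
contact_force: [1.0, 0.2, -1.2]
opening: 0.274
```

```bash
python3 look.py a5;python3 hts.py a5
```

```text
10.35 [538.  269.4 221.2] [ 3.137 -0.     1.92 ] tray-local [21.8 -0.1] foot z 120.5 [ 1.   0.2 -1.2] 0.274
side max height (98%) in 12mm cells, rows x from 78 down, cols y -66..66
  78   33    .   31   34   31   34   31   33   34   36   33   34
  66   33   39   39   38   36   38   39   38   39   39   38   34
  54   32   38   38   39   37   38   39   37   39   39   37   33
  42   20    9   16   23   33   34   37   29   35   32   37  138
  30   20    9    9    8    .    .    .  179  169  169  146  161
  18   32  170  170   10  170    .    .  179  169   45   39  163
   6   33  140  138  138   42  169  161  168  134   44  133  146
  -6   32    .   45   45   27    9    9    9   10   15    .   34
 -18   21    9   21   17   22    8    9    8    8    9    .   35
 -30   21    9    9    9    9    9    9    9    9    9    .   34
 -42   21    8    9    9    9    9    9    8    9    9    .   34
 -54   22    9    9    9    9    9    9    8    9    9    .   34
 -66   20    8    9    9    9    9    8    9    8    8    .   34
 -78   24    9   10    9    9    9    9    9   10   10   35   35
scene max
[... 274 characters left out ...]
  162  136  151  152  138  161  130  163  134   30
  30   33  163  168  122  165  179    9   22   41   38  145   20
  18   23  165   35  105  169  181   14   26   43   43    .   26
   6   35  126   44   46  167  169   17   30   42   42    .   25
  -6   31   33   43   40   40    .    .    8    7    7    .   23
 -18   31   38   39   38    .    .    .    8    7    6    6   13
 -30   32    .   10    7    6    7    7    4    5    7    6   16
 -42   29    .    5    7    5    7    4    6    8    6    7   18
 -54   32    .    8    6    7    8    6    7    8    6    8   17
 -66   24    .    7    6    6    7    6    7    6    7    8   16
 -78   32   28   11   11   12    8   10    9   12    9    8   20
```

View pics/a5.png

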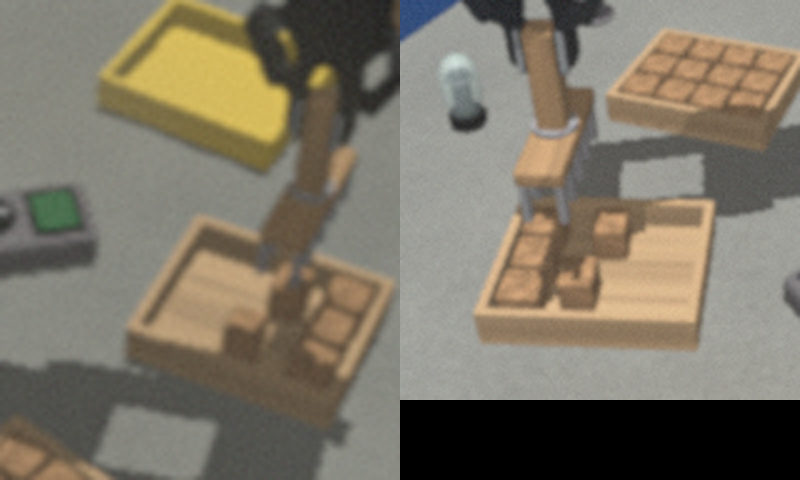

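Both raked blocks now lie flat on a side face on the tray floor: side view (612,233) and (580,283), tops at about 44 mm, which puts their centres at about 26. The lower three are still in place at 38 mm. Next I find a clear spot on the bench for the rake.

Run:
```python
from h import *
w=np.vstack([cloud(n,np.load(f"pics/{n}0.npy")).reshape(-1,3) for n in ["scene","side"]])
o=w[(w[:,2]>8)&(w[:,2]<250)&(w[:,0]>150)][:,:2]; g=w[abs(w[:,2])<5][:,:2]
from scipy.spatial import cKDTree as K
to=K(o);tg=K(g)
for x in range(350,701,25):
    print(x,*["%4d"%min(999,to.query([x,y])[0]) if tg.query([x,y])[0]<8 else "   ." for y in range(-350,451,50)])
```

```text
350   22   56   47   37   62   98   48    3   52   48   22    0   11   52   16    7    .
375   40   31   23   12   50   99   55   27   58   69   43   16   25   32   41   10    0
400   33    8    0    1   45   74   70   52   67   84   58   38   24    7   43   22   19
425   30    .    0    1   44   49   45   43   44   69   35   18    1    0   35   41   42
450   35    3   14   26   39   25   20   18   23   59   13    0    1    1   26   64   66
475   45   27   37   49   27    0    1    0   14   59   11    1    0    5   18   64   90
500   31   51   61   73   27    .    .    .   13   63   18    .    0    1    9   57  104
525    7   29   50   78   30    .    .    .   12   61   28    .    1    .    2   48   95
550    0    6   28   64   31    .    0    .   10   60   36    0    2    .    0   39   87
575    1    1    8   56   34    .    .    .    9   58   45    1    .    .    1   34   84
600   17    0   12   57   34    .    .    .    7   56   54    7    .    1   17   42   65
625   40   19   21   66   37    .    .    .    5   54   60   15    6   24   41   56   40
650   54   42   41   76   38    0    0    2    7   55   71   30   29   47   64   33   17
675   43   65   64   91   44   18   22   25   29   63   84   51   53   70   61   13    3
700   35   84   88   71   58   43   46   50   54   61   71   75   76   94   64   14   20
```

jog_arm(moves=[{"grip": 1,"translation": [-0.008,0.0044,0],"twist": [0,0,0]},{"grip": 1,"translation": [-0.016,0.0088,0],"twist": [0,0,0]},{"grip": 1,"translation": [-0.0199,0.011,0],"twist": [0,0,0]},{"grip": 1,"translation": [-0.0199,0.011,0],"twist": [0,0,0]},{"grip": 1,"translation": [-0.0199,0.011,0],"twist": [0,0,0]},{"grip": 1,"translation": [-0.0199,0.011,0],"twist": [0,0,0]},{"grip": 1,"translation": [-0.0199,0.011,0],"twist": [0,0,0]},{"grip": 1,"translation": [-0.0199,0.011,0],"twist": [0,0,0]},{"grip": 1,"translation": [-0.01,0.0055,0],"twist": [0,0,0]},{"grip": 1,"translation": [-0.006,0.0033,0],"twist": [0,0,0]}])

```text
clock: 11.28
eef_pos: [674.5, 147.4, 217.0]
tcp_rot: [-3.14, 0.0, 1.919]
contact_force: [-0.2, -0.7, -2.0]
opening: 0.277
```

jog_arm(moves=[{"grip": 1,"translation": [0,0,0.006],"twist": [0,0,0]},{"grip": 1,"translation": [0,0,0.014],"twist": [0,0,0]},{"grip": 1,"translation": [0,0,0.018],"twist": [0,0,0]},{"grip": 1,"translation": [0,0,0.018],"twist": [0,0,0]},{"grip": 1,"translation": [0,0,0.018],"twist": [0,0,0]},{"grip": 1,"translation": [0,0,0.014],"twist": [0,0,0]},{"grip": 1,"translation": [0,0,0.01],"twist": [0,0,0]},{"grip": 1,"translation": [0,0,0.006],"twist": [0,0,0]},{"grip": 1,"translation": [0,0,0],"twist": [0,0,0]},{"grip": 1,"translation": [0,0,0],"twist": [0,0,0]}])

```text
clock: 12.12
eef_pos: [673.9, 149.3, 114.6]
tcp_rot: [3.141, -0.0, 1.92]
contact_force: [0.6, -0.3, -1.9]
opening: 0.272
```

Run:
```python
from h import *
s=r.sense(); e=s['eef_pos']; print(s['clock'],e,s['tcp_rot'],s['contact_force'])
ims=[]
for n in ["scene","side"]:
    p,d=r.grab_frame(n); u,v=map(int,proj(n,[e[0],e[1],70]))
    y0=max(0,v-75);x0=max(0,min(u-65,510)); ims.append(cv2.resize(p[y0:y0+150,x0:x0+130,::-1],(400,460)))
    w=cloud(n,d).reshape(-1,3); w=w[np.hypot(*(w[:,:2]-e[:2]).T)<70]
    m=w[(w[:,2]>e[2]-62)&(w[:,2]<e[2]-42)]; rr=cv2.minAreaRect(m[:,:2].astype(np.float32)); print(n,len(m),np.round(rr[0],1),np.round(rr[1],1),round(rr[2],1),"head top",np.median(m[:,2]),"TCP-head",e[2]-np.median(m[:,2]))
cv2.imwrite("pics/p1.png",np.hstack(ims))
```

```text
12.1167 [673.91445804 149.27472629 114.5612419 ] [ 3.14128677e+00 -1.78810203e-05  1.92020858e+00] [ 0.55651434 -0.34581441 -1.93346003]
scene 278 [674.5 147.9] [ 39.1 118.7] 19.5 head top 63.0668051556701 TCP-head 51.49443674438435
side 426 [672.3 154.9] [ 37.4 118.7] 19.9 head top 65.59237853311286 TCP-head 48.96886336694159
```

View pics/p1.png

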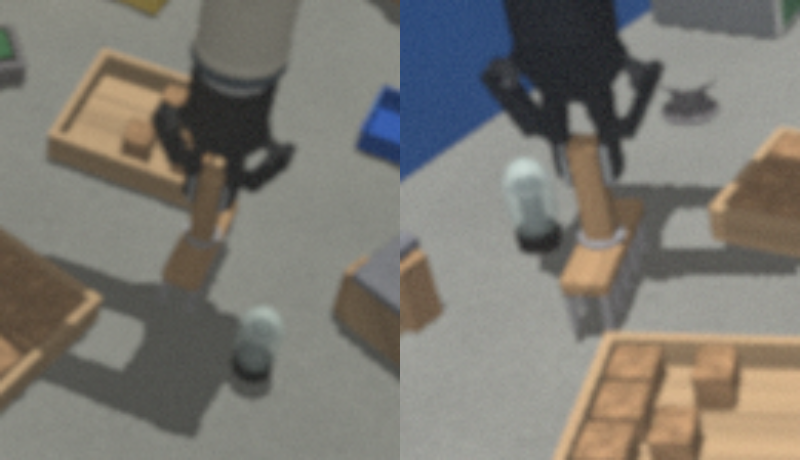

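Rake upright, about 14 mm above a clear patch of bench. I lower it gently.

jog_arm(moves=[{"grip": 1,"translation": [0,0,0.004],"twist": [0,0,0]},{"grip": 1,"translation": [0,0,0.004],"twist": [0,0,0]},{"grip": 1,"translation": [0,0,0.002],"twist": [0,0,0]},{"grip": 1,"translation": [0,0,0.001],"twist": [0,0,0]},{"grip": 1,"translation": [0,0,0.001],"twist": [0,0,0]},{"grip": 1,"translation": [0,0,0.001],"twist": [0,0,0]},{"grip": 1,"translation": [0,0,0],"twist": [0,0,0]}])

```text
clock: 12.8
eef_pos: [673.7, 149.0, 101.1]
tcp_rot: [-3.141, -0.0, 1.92]
contact_force: [0.1, -0.6, -2.3]
opening: 0.271
```

jog_arm(moves=[{"grip": 1,"translation": [0,0,0.001],"twist": [0,0,0]},{"grip": 1,"translation": [0,0,0],"twist": [0,0,0]},{"grip": 1,"translation": [0,0,0],"twist": [0,0,0]}])

```text
clock: 13.05
eef_pos: [673.8, 149.0, 100.3]
tcp_rot: [3.141, 0.0, 1.92]
contact_force: [0.7, 0.0, -0.9]
opening: 0.276
```

jog_arm(moves=[{"grip": 1,"translation": [0,0,0.001],"twist": [0,0,0]},{"grip": 1,"translation": [0,0,0],"twist": [0,0,0]},{"grip": 1,"translation": [0,0,0],"twist": [0,0,0]}])

```text
clock: 13.3
eef_pos: [673.9, 149.1, 100.3]
tcp_rot: [3.141, 0.0, 1.92]
contact_force: [-2.4, -0.4, 6.1]
opening: 0.276
```

Contact with the bench (+6 N, same TCP height as at the grasp). I release and rise.

jog_arm(moves=[{"grip": 0.3,"translation": [0,0,0],"twist": [0,0,0]},{"grip": 0.2,"translation": [0,0,0],"twist": [0,0,0]},{"grip": 0,"translation": [0,0,0],"twist": [0,0,0]},{"grip": -0.5,"translation": [0,0,0],"twist": [0,0,0]},{"grip": -1,"translation": [0,0,0],"twist": [0,0,0]},{"grip": -1,"translation": [0,0,0],"twist": [0,0,0]},{"grip": -1,"translation": [0,0,0],"twist": [0,0,0]},{"grip": -1,"translation": [0,0,0],"twist": [0,0,0]}])

```text
clock: 13.97
eef_pos: [673.8, 149.0, 99.2]
tcp_rot: [-3.142, -0.0, 1.92]
contact_force: [-1.0, 0.5, -0.0]
opening: 0.999
```

jog_arm(moves=[{"grip": -1,"translation": [0,0,-0.008],"twist": [0,0,0]},{"grip": -1,"translation": [0,0,-0.015],"twist": [0,0,0]},{"grip": -1,"translation": [0,0,-0.02],"twist": [0,0,0]},{"grip": -1,"translation": [0,0,-0.02],"twist": [0,0,0]},{"grip": -1,"translation": [0,0,-0.02],"twist": [0,0,0]},{"grip": -1,"translation": [0,0,-0.02],"twist": [0,0,0]},{"grip": -1,"translation": [0,0,-0.02],"twist": [0,0,0]},{"grip": -1,"translation": [0,0,-0.02],"twist": [0,0,0]},{"grip": -1,"translation": [0,0,0],"twist": [0,0,0]},{"grip": -1,"translation": [0,0,0],"twist": [0,0,0]}])

```text
clock: 14.8
eef_pos: [674.5, 149.2, 244.1]
tcp_rot: [3.139, 0.0, 1.92]
contact_force: [-0.3, 0.1, -0.2]
opening: 1.0
```

```bash
python3 - <<'E'
from h import *
s=r.sense(); e=s['eef_pos']; print(s['clock'],e,s['opening'],s['contact_force'])
ims=[]
for n in ["scene","side"]:
    p,d=r.grab_frame(n); np.save(f"pics/f_{n}.npy",d); u,v=map(int,proj(n,[600,200,30]))
    y0=max(0,v-90);x0=max(0,min(u-90,440)); ims.append(cv2.resize(p[y0:y0+200,x0:x0+200,::-1],(400,400)))
    w=cloud(n,d).reshape(-1,3); w=w[np.hypot(*(w[:,:2]-[674,149]).T)<70]
    for lo,hi in [(44,56),(60,150),(135,146)]:
        m=w[(w[:,2]>lo)&(w[:,2]<hi)]; rr=cv2.minAreaRect(m[:,:2].astype(np.float32)); print(n,lo,len(m),np.round(rr[0],1),np.round(rr[1],1),round(rr[2],1),"z",np.median(m[:,2]).round(1))
cv2.imwrite("pics/f.png",np.hstack(ims))
E
python3 hts.py f
```

```text
14.8 [674.47504688 149.16362156 244.10545204] 0.999893291587208 [-0.26079401  0.05302849 -0.23563767]
scene 44 254 [674.6 149.8] [ 37.1 119. ] 20.1 z 49.0
scene 60 209 [673.8 151.4] [25.1 30.6] 17.7 z 112.2
scene 135 50 [673.6 150.5] [21.  27.2] 89.9 z 138.7
side 44 352 [671.6 154.8] [ 37.7 119.8] 19.2 z 51.0
side 60 391 [672.4 154.2] [24.2 27.2] 19.4 z 106.3
side 135 73 [672.4 153.9] [22.9 27.9] 22.8 z 140.1
side max height (98%) in 12mm cells, rows x from 78 down, cols y -66..66
  78   33   33   36   34   32   33   30   34   35   36   32   34
  66   33   39   39   38   35   39   39   37   38   39   38   34
  54   34   39   39   38   36   39   39   38   39   39   38   33
  42   22   18   25   25   30   35   36   27   19   27   34   34
  30   21    8    9   10    9    .    .   44   44   38   26   35
  18   31    .    9    9   26    .    .   44   45   43   29   35
   6   34   45   45   45   28    9    9   45   45   43   29   34
  -6   32    .   45   45   27    9    9    9    9   16    .   35
 -18   20   10   11   20   19    9    9    9    9    9    .   35
 -30   22    9    9    9    9
[... 579 characters left out ...]
   37   35   34   38   36    .   34   37    .   27
  30   30    .   10    6    8    7    6   18   25   16    7   19
  18   17   31   18    7    6    6   11   32   43   42    .   28
   6   30   29   43   43   40    6   14   30   42   41    .   24
  -6   28   31   42   43   43    .    .    8    7    8    9   24
 -18    .   30   23   41    .    .    .    6    5    5    6   16
 -30   26    .    8    6    5    6    7    8    7    6    8   18
 -42   31    .    6    4    6    7    5    7    7    6    6   15
 -54   33    .    7    8    8    7    8    6    7    7    9   21
 -66    .    .    7    6    5    6    6    7    5    7    6   16
 -78   30   32   10   10   11    9   22    8    8    9   12   19
```

View pics/f.png

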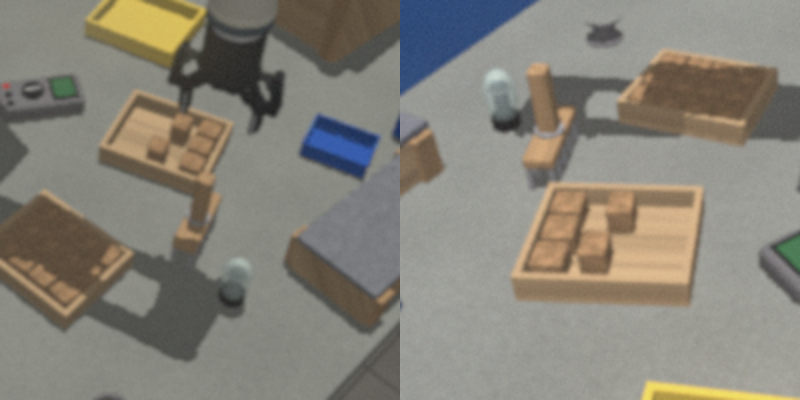

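The rake stands upright and free: scene view (198,220), side view (545,120). All five blocks lie one deep in the tray, and the gripper is clear of everything. Handing in.

```bash
python3 -c "
from rig import r
print(r.sign_off())"
```

```text
the job is handed in; nothing more can be done
None
```

I raked both upper cork blocks off the heap onto the bare tray floor. I then stood the rake upright on the bench, let go, and handed in at about 15 s of the 45 s allowed. The hand-in gave no verdict.

My last checks, from both fixed cameras' depth:
- **Blocks:** Both raked blocks lie flat on a side face, well inside the walls, with tops at 42–45 mm, so their centres are about 26 mm high against the 28 mm limit. That margin is only about 2 mm, close to the camera calibration error. The three lower blocks stayed in place with tops at 38 mm.
- **Rake:** It stands at about (673, 151) mm, roughly 190 mm from the tray's centre. The head top is at about 50 mm and the handle top at about 139 mm, so it is upright.
- **Gripper:** It is fully open, about 100 mm above the rake, and touching nothing.

The two cameras disagreed by up to about 5 mm on the rake's position, and no check failed.

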